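Complete and close up the row of spares cartons on the rack

TASK

Complete the row on the narrow carton rack: stand the white carton that lies on the bench on end in the gap between the white and the orange carton already there, and stand the loose orange carton on end at the right of the row. Then close the row up to the left so that it starts tight against the left cheek and each carton touches the next without a visible gap, all four on end, broad faces to the front and centred in line over the ledge. Leave the jar, dish and bottle round the rack where they are.

Things in the scene. Friction and masses are not known exactly. Their poses are not given: they have to be found in the camera images.
- rack: fixed rack: aluminium ledge 40 mm deep (x), 326 mm long (y), top 60 mm above the bench, between two blue cheeks 64 mm deep and 140 mm tall from the bench, inner faces at y = +163 and -163 mm; open in front, behind and above. Origin: on the bench under the ledge's middle; +x across the ledge away from the robot, +y left along it, z up
- rack_left_stop (a point): point on the inner face of the rack's left cheek, at the height of the ledge's top, mid depth; axes as the rack
- white_left: white carton, rigid box 100 (its x) x 66 (y) x 50 (z) mm, 0.2 kg. Origin: centre of a 100 x 66 face, +z into the box. Stands on end (x vertical, 100 mm tall) at the left of the ledge, a few mm off the left cheek, with a 100 x 66 face to the front: it takes 66 mm of the ledge's length and is 50 mm deep
- white_left_center (a point): centre of the white carton on the rack; axes as the carton
- orange_right: orange carton, rigid box 90 (its x) x 68 (y) x 45 (z) mm, 0.2 kg. Origin: centre of a 90 x 68 face, +z into the box. Stands on end (x vertical, 90 mm tall) on the ledge, with a 90 x 68 face to the front (68 mm of the ledge's length, 45 mm deep); between it and the white carton on the rack is a gap of about 80 to 86 mm for one more carton, and to its right room for another
- orange_right_center (a point): centre of the orange carton on the rack; axes as the carton
- white_loose: white carton, rigid box 100 (its x) x 66 (y) x 50 (z) mm, 0.2 kg. Origin: centre of a 100 x 66 face, +z into the box. Lies flat on the bench in front of the rack on a 100 x 66 face, 50 mm high (z up); to be stood on end in the gap. The gap has no room for fingers beside the carton
- white_loose_center (a point): centre of the lying white carton; axes as the carton
- orange_loose: orange carton, rigid box 90 (its x) x 68 (y) x 45 (z) mm, 0.2 kg. Origin: centre of a 90 x 68 face, +z into the box. Stands on end (x vertical, 90 mm tall) on the bench in front of the rack; goes to the right end of the row
- orange_loose_center (a point): centre of the loose orange carton; axes as the carton
- nut_jar: glass jar of nuts, 60 mm across, 78 mm tall, behind the rack; leave alone. Origin: centre of its underside
- tin_dish: round tin dish, 77 mm across, 16 mm tall, behind the rack; leave alone. Origin: centre of its underside
- amber_bottle: amber bottle, 46 mm across, 122 mm tall, right of the rack; leave alone. Origin: centre of its underside
Not all that is in view belongs to the job. Leave any blue look-alike of the orange_loose alone.

How it is judged:
By the outcome, as a careful person would: the job done as asked, in the order asked, and still so for the second after the job is handed in, with the robot touching nothing.
It also fails if it takes over 72 s, if anything falls off the work surface, if the arm or the gripper's body presses on something with over 40 N, if the wrist force passes 120 N, or if a joint passes its speed limit or range.

ROBOT

A 7-joint arm with a two-finger parallel gripper is mounted at the origin on a cart in front of the work surface, level with it; the furniture and walls round the work are solid. World frame = base frame: x ahead of the robot, y to its left, z up, the work surface at z = 0. Lengths are in m, angles in rad, forces in N, time in s.
With the tool pointing down it reaches from about 0.425 to 0.925 m from the base axis. Payload 6.8 kg.
Tool frame: the origin (TCP) lies on the front face of the gripper's body, between the roots of the fingers; the fingertips stand 73 mm ahead of it and the grasp point (between the pads) lies 54 mm ahead of it (env.nose_length is the distance from the TCP to the fingertips, in m); z points along the fingers, y is the line along which they close (so a half turn about z gives the same grasp; the last joint's range is limited). The gripper opens to 85 mm and grips with 20 to 120 N. Pads are 22 mm wide; open, the fingers measure 114 mm over their backs; the gripper's body (76 mm by 85 mm) begins 54 mm behind the grasp point. The pads swing forward as they close: fully open they stand 13 mm farther back than shut.
Start: joints at [1.045, 0.477, 0.022, 1.555, -0.011, 1.109, -0.083], TCP at [0.274, -0.617, 0.304] pointing down, gripper open.
Joint ranges: [-2.96, 2.96], [-0.34, 2.1], [-1.41, 1.46], [0.24, 2.44], [-1.37, 4.51], [0.17, 1.92], [-2.96, 2.96]. Speed limits (rad/s): [2.39, 2.39, 3.14, 3.14, 3.14, 3.14, 3.14].

INTERFACE

Orientations are given as a unit quaternion [w, x, y, z].
In Python, from cell import env, kin, camera, calibration, job gives the robot as it stands. The module is installed in compiled form; this text tells all that it offers. Calls block until the motion is done:
- env.reach(position, orientation): joint-space move of the TCP to a pose.
- env.movel(position, velocity=0.15, rot=None, stop_force=None): straight line of the TCP; rot=None keeps the orientation; velocity is the mean speed in m/s. With stop_force (N) it stops when the force on the tool has changed by that much, and returns True; else False.
- env.goto_joints(angles): joint-space move.
- env.grip(opening, f_grip=None): finger opening in m; f_grip is the grip in N (None keeps the last); returns when the fingers have stopped.
- env.dwell(seconds).
- kin.inverse_kinematics(position, orientation): joint angles nearest the present ones, or None.
- env.get_state(): the state.
- camera(name): name is "scene" or "top"; returns (picture, depth): 420x560x3 uint8, blue, green, red; 420x560 float32, m along the optical axis (not along the pixel's ray), 0 where there is no reading.
- calibration(name): a dict with "fx", "fy", "cx", "cy" (pixels), "k1" (the pictures are not rectified: a ray, as slopes to the right and down, at radius r is drawn at 1 + k1 r^2 times it, then the intrinsics apply), "rvec" (rotation vector, rad) and "tvec" (3), from world to camera coordinates, as OpenCV has them. Camera axes: x right, y down, z forward; pixel columns grow to the right and rows downward; lengths in m; the calibration is good to about 2 mm. A picture is of the moment at which its call begins. calibration takes no time and is no camera call.
A pose or a line that the arm cannot do raises env.PlanningError and nothing moves.
- job.job_done(): hands the job in; it is judged then, once.
The state is a dict: "time": time; "qpos": joint angles; "joint_velocities": joint speeds; "joint_torque": joint torques, N m; "tcp_pos": TCP position; "orientation": TCP orientation; "force": force on the tool from outside, world axes, zero at the start; "torque": the same for the moment, N m; "opening": finger opening in m; "gripper_force": force on a finger pad.
Only numpy, scipy, OpenCV 4.12 (cv2) and the standard library are available. Lean on these libraries where they do the work, as an engineer would, in place of code of your own. Each camera call takes 0.05 s, during which the arm holds its last target. There are 200 camera calls.

## Working session

There is one attempt and no reset: what is moved stays moved. The work goes in short steps, each a Python script; the robot and the scene stay as the last script left them, time stands still between calls to the robot, and variables do not carry over. Pictures are saved under pics/ and viewed, at most 10 in all, crops included, and the job is handed in when it is done.

```bash
mkdir -p pics; ls; python3 - <<'E'
from cell import env,camera,calibration
import cv2,numpy as np
for n in("scene","top"):
    p,d=camera(n); cv2.imwrite(f"pics/{n}0.png",p); np.save(f"{n}0.npy",d); c=calibration(n); print(n,c)
    R=cv2.Rodrigues(np.array(c["rvec"]))[0]; print(-R.T@np.array(c["tvec"]).ravel(), R[2])
s=env.get_state(); print(s)
E
```

```text
pics
scene {'fx': 400.8545015046226, 'fy': 400.8545015046226, 'cx': 275.077059023493, 'cy': 213.84534256070356, 'k1': -0.08226186225789021, 'rvec': array([ 0.56368031, -2.74994669,  1.04311723]), 'tvec': array([0.48113899, 0.35845097, 0.8238869 ])}
[0.32880178 0.44480507 0.85604281] [ 0.26485589 -0.60871804 -0.74787278]
top {'fx': 398.7235327689881, 'fy': 398.7235327689881, 'cx': 279.85457480912055, 'cy': 207.56313718197435, 'k1': -0.08189600946097032, 'rvec': array([ 2.16828238, -2.04962452,  0.22298026]), 'tvec': array([-0.19258418,  0.6189784 ,  0.82646412])}
[ 0.44183625 -0.16324909  0.9388271 ] [ 0.20949903  0.0064624  -0.9777875 ]
{'time': 0.1, 'qpos': array([ 1.0449079 ,  0.47770888,  0.02237866,  1.55630096, -0.01148699,
        1.10929094, -0.08309226]), 'joint_velocities': array([-5.09376844e-04, -9.28921237e-05, -1.50122905e-03, -3.48409869e-03,
        1.34911112e-04, -4.91251888e-04, -1.93831463e-04]), 'joint_torque': array([ 3.10364587e-03, -5.97758460e+01,  1.61282770e+00, -2.81954098e+01,
        1.27027952e-02,  4.99936737e-03, -3.21406458e-05]), 'tcp_pos': array([ 0.27369485, -0.6165969 ,  0.30305108]), 'orientation': array([-7.54768394e-04,  9.78260305e-01,  2.07379245e-01, -2.32452415e-04]), 'force': array([ 0.14714133,  0.00442379, -0.39843853]), 'torque': array([ 0.01981964, -0.04713076, -0.01512305]), 'gripper_force': 0.0, 'opening': 0.085748407127549}
```

View pics/scene0.png

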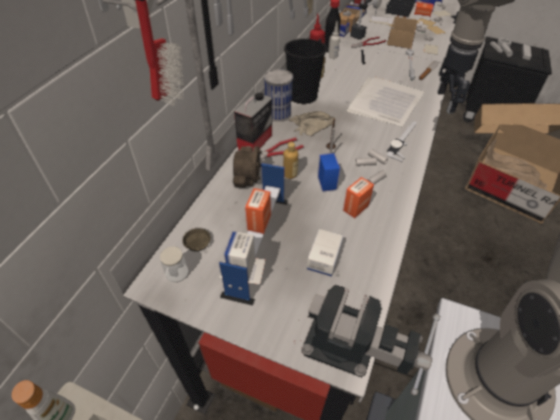

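View pics/top0.png

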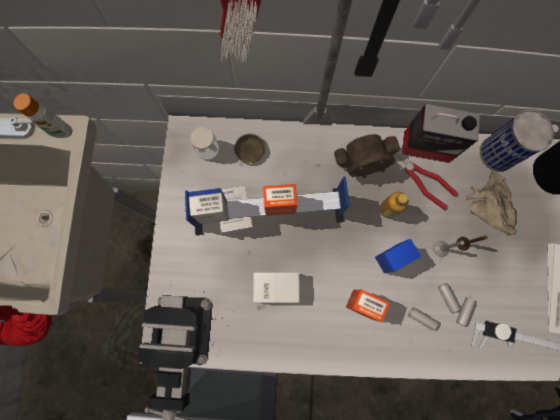

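The top view shows the rack spanning columns 187–347 at row ~205, with the left white carton at (208,205) and the right orange at (280,199). The lying white carton is at (276,288) and the loose orange at (369,305). The blue look-alike is at (398,257), and a vise-like object sits at (175,335). Next I'll measure from depth and the calibration.

```bash
cat > h.py <<'E'
from cell import env,kin,camera,calibration,job
import cv2,numpy as np
from scipy.spatial.transform import Rotation as Rn
def cam(n,name=None):
    p,d=camera(n)
    if name: cv2.imwrite(f"pics/{name}.png",p)
    return p,world(n,d)
def world(n,d):
    c=calibration(n); K=np.array([[c["fx"],0,c["cx"]],[0,c["fy"],c["cy"]],[0,0,1.]])
    v,u=np.indices(d.shape); uv=np.stack([u,v],-1).reshape(-1,1,2).astype(float)
    s=cv2.undistortPoints(uv,K,np.array([c["k1"],0,0,0,0.])).reshape(*d.shape,2)
    P=np.dstack([s,np.ones(d.shape)])*d[...,None]
    R=cv2.Rodrigues(np.array(c["rvec"]))[0]
    W=(P-np.array(c["tvec"]).ravel())@R; W[d==0]=np.nan
    return W
def comps(W,zlo,zhi,box,amin=60):
    m=(W[...,2]>zlo)&(W[...,2]<zhi)&(W[...,0]>box[0])&(W[...,0]<box[1])&(W[...,1]>box[2])&(W[...,1]<box[3])
    n,l,st,ce=cv2.connectedComponentsWithStats(m.astype(np.uint8),connectivity=4)
    o=[]
    for i in range(1,n):
        if st[i,4]<amin: continue
        q=W[l==i]; r=cv2.minAreaRect((q[:,:2]*1000).astype(np.float32))
        o.append((ce[i].round(),st[i,4],np.round(r[0],1),np.round(r[1],1),round(r[2],1),round(1000*np.median(q[:,2]),1)))
    return o
def qd(yaw,tilt=0,axis='y'):
    """tool down; closing line (tool y) at world angle yaw from +y"""
    return (Rn.from_euler('z',yaw)*Rn.from_euler('x',np.pi))
def wxyz(r): return r.as_quat()[[3,0,1,2]]
E
python3 - <<'E'
from h import *
for n in("top","scene"):
    W=world(n,np.load(f"{n}0.npy"))
    b=(.3,.9,-.4,.25)
    print(n,"bench z",np.nanmedian(W[...,2][(abs(W[...,2])<.02)]))
    for nm,lo,hi in(("white up",.152,.17),("orange up 150/cheek140",.132,.151),("bottle",.11,.13),("o loose 90",.08,.1),("jar",.07,.08),("ledge 60",.053,.067),("w loose 50",.042,.056),("low",.008,.02)):
        print(nm)
        for o in comps(W,lo,hi,b): print("  ",*o)
W=world("top",np.load("top0.npy"))
for uv in((192,200),(342,200),(208,205),(280,199),(240,208),(300,205),(235,193),(236,223),(276,288),(369,305),(165,335),(185,305),(398,257),(393,205)): print(uv,np.round(W[uv[1],uv[0]],4))
p=cv2.imread("pics/top0.png")[170:330,150:420]; cv2.imwrite("pics/c1.png",cv2.resize(p,None,fx=2.9,fy=2.9,interpolation=cv2.INTER_CUBIC))
E
```

```text
top bench z -0.0007738088465393504
white up
   [213.  81.] 926 [881.4   9.7] [  7.6 480.1] 0.1 161.1
   [364.  89.] 290 [ 880.3 -325.2] [148.3   5.4] 89.7 161.0
   [316. 122.] 106 [ 800.  -226.4] [60.  13.3] 88.9 162.6
   [205. 202.] 797 [613.4  -7.7] [51.  64.9] 10.4 159.1
orange up 150/cheek140
   [212.  85.] 690 [881.2  10. ] [  7.9 478.7] 0.3 143.9
   [362.  93.] 200 [ 881.4 -325.5] [148.3   7.8] 89.4 144.0
   [345. 191.] 98 [ 657.5 -292.7] [63.9  6.6] 7.9 138.0
   [279. 196.] 718 [ 636.9 -155.6] [45.9 68. ] 6.9 148.8
   [187. 205.] 103 [608.4  34.6] [63.6  6.8] 9.2 138.7
   [210. 214.] 72 [590.8 -14.7] [16.5 65.7] 26.8 141.6
   [169. 318.] 1082 [383.4  46.8] [108.4  47.1] 89.3 139.6
   [166. 353.] 837 [314.5  47.1] [110.3  29.2] 89.7 140.4
bottle
   [214.  90.] 999 [881.2   9.1] [  7.3 479.6] 0.2 121.5
   [360.  97.] 314 [ 882.3 -325.6] [  6.2 148.5] 0.7 121.0
   [280. 209.] 60 [ 614.8 -158.2] [ 1.3 67.3] 7.3 120.3
   [210. 217.] 63 [589.2 -12.8] [ 5.5 63.6] 15.8 119.1
o loose 90
   [210.  96.] 609 [880.2   9.5] [478.1   6.1] 89.8 92.8
   [238. 102.] 639 [868.6 -43.3] [369.3   5
[... 4959 characters left out ...]
5.9 113.9] 1.2 13.6
   [237. 296.] 62 [608.6  36.7] [65.9  7.6] 8.9 13.6
   [310. 334.] 146 [416.3  54.8] [16.4 65.6] 6.9 15.6
   [330. 360.] 439 [360.7  95. ] [120.9  24.9] 0.3 15.3
(192, 200) [0.6147 0.0197 0.1579]
(342, 200) [ 0.6458 -0.2911  0.1008]
(208, 205) [ 0.6062 -0.0137  0.158 ]
(280, 199) [ 0.6284 -0.1573  0.1512]
(240, 208) [ 0.6242 -0.0677  0.0593]
(300, 205) [ 0.6391 -0.2026  0.0578]
(235, 193) [ 0.6723 -0.0466  0.0023]
(236, 223) [ 5.993e-01 -5.460e-02  5.000e-04]
(276, 288) [ 0.4517 -0.159   0.0516]
(369, 305) [ 0.4264 -0.3556  0.0882]
(165, 335) [0.3407 0.0661 0.0828]
(185, 305) [0.4017 0.0451 0.0154]
(398, 257) [ 0.5298 -0.4158  0.0917]
(393, 205) [ 0.6425 -0.4043  0.0947]
```

View pics/c1.png

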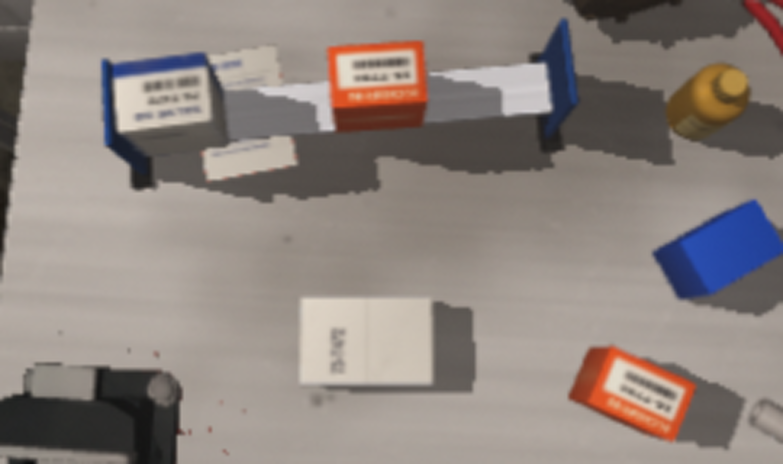

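The crop shows the rack yawed about 8.5° with a gap of about 82 mm; the white loose carton lies along y, and the loose orange is turned by about −22°. The two patches beside the rack are flat on the bench (z≈0). The white carton needs a regrasp: grip its 66 mm sides, turn it upright, set it down, then grip it from above across its 50 mm. I'll check IK for that first.

```bash
cat >> h.py <<'E'
YR=np.radians(8.5); C=np.array([.6323,-.1295,0]); RZ=Rn.from_euler('z',YR)
def rack(x,y,z): return C+RZ.apply([x,y,z])
def frame(a,c):
    """tool z along a, closing line c"""
    a=a/np.linalg.norm(a); c=c/np.linalg.norm(c); return wxyz(Rn.from_matrix(np.column_stack([np.cross(c,a),c,a])))
def tcp(g,a,off=.054): return np.asarray(g)-off*a/np.linalg.norm(a)
DN=np.array([0,0,-1.])
E
python3 - <<'E'
from h import *
g=np.array([.4543,-.1585,.030]); yw=np.radians(3.2)
l=np.array([-np.sin(yw),np.cos(yw),0]); w=np.array([np.cos(yw),np.sin(yw),0])
lo=np.array([-2.96,-.34,-1.41,.24,-1.37,.17,-2.96]);hi=np.array([2.96,2.1,1.46,2.44,4.51,1.92,2.96])
f=lambda q:None if q is None else (np.round(q,2), round(float(np.min(np.r_[q-lo,hi-q])),2))
for t in(20,30,40):
  for s in(1,-1):
    t_=np.radians(t); a1=np.array([0,0,-np.cos(t_)])+s*l*np.sin(t_)
    for k in(1,-1): print(t,s,k,f(kin.inverse_kinematics(tcp(g,a1),frame(a1,k*w))))
  for az in (8.5,-40,-171.5):
    h=np.array([np.cos(np.radians(az)),np.sin(np.radians(az)),0]); a2=h*np.cos(t_)+DN*np.sin(t_); c=np.cross(h,[0,0,1])
    for x in(.47,.5):
     for k in(1,-1): print("  st",t,az,x,k,f(kin.inverse_kinematics(tcp([x,-.2,.055],a2),frame(a2,k*c))))
x=RZ.apply([1,0,0])
for k in(1,-1):
    print("dn",k,[f(kin.inverse_kinematics(tcp(p,DN),frame(DN,k*x))) for p in([.47,-.2,.07],rack(0,48,.13),rack(0,-101,.2),rack(0,122,.13))])
    y=np.array([np.sin(np.radians(22)),0,0])
    o=np.array([np.cos(np.radians(-22)),np.sin(np.radians(-22)),0])
    print("ol",k,f(kin.inverse_kinematics(tcp([.4268,-.3605,.06],DN),frame(DN,k*o))))
E
```

```text
20 1 1 (array([ 0.79,  0.64, -0.49,  2.03, -0.05,  0.68,  0.47]), 0.41)
20 1 -1 (array([ 0.32,  0.6 ,  0.1 ,  2.06, -0.57,  0.73, -2.2 ]), 0.38)
20 -1 1 (array([ 0.12,  0.52, -0.17,  2.23,  0.89,  0.57, -0.77]), 0.21)
20 -1 -1 (array([-0.88,  1.09,  1.25,  2.28, -1.25,  0.7 , -1.9 ]), 0.12)
  st 20 8.5 0.47 1 None
  st 20 8.5 0.47 -1 None
  st 20 8.5 0.5 1 None
  st 20 8.5 0.5 -1 None
  st 20 -40 0.47 1 None
  st 20 -40 0.47 -1 None
  st 20 -40 0.5 1 None
  st 20 -40 0.5 -1 None
  st 20 -171.5 0.47 1 (array([ 0.23,  1.1 , -0.18,  1.38,  0.35,  1.9 ,  1.64]), 0.02)
  st 20 -171.5 0.47 -1 (array([ 0.08,  1.1 ,  0.08,  1.39,  0.23,  1.84, -1.35]), 0.08)
  st 20 -171.5 0.5 1 (array([0.11, 1.13, 0.02, 1.3 , 0.26, 1.91, 1.77]), 0.01)
  st 20 -171.5 0.5 -1 (array([ 0.07,  1.13,  0.09,  1.3 ,  0.22,  1.89, -1.33]), 0.03)
30 1 1 (array([ 0.89,  0.72, -0.53,  1.96, -0.17,  0.79,  0.62]), 0.48)
30 1 -1 (array([ 0.4 ,  0.67,  0.1 ,  2.  , -0.66,  0.9 , -2.06]), 0.44)
30 -1 1 (array([-0.06,  0.56, -0.09,  2.25,  1.05,  0.67, -1.03]), 0.19)
30 -1 -1 (array([ 0.79,  0.97, -1.19,  2.19,  1.44,  1.44
[... 1009 characters left out ...]
 1 None
  st 40 -40 0.5 -1 None
  st 40 -171.5 0.47 1 (array([ 0.54,  1.  , -0.63,  1.53,  0.56,  1.71,  1.41]), 0.21)
  st 40 -171.5 0.47 -1 (array([ 0.13,  0.9 ,  0.02,  1.57,  0.21,  1.52, -1.38]), 0.4)
  st 40 -171.5 0.5 1 (array([ 0.52,  1.03, -0.63,  1.45,  0.57,  1.76,  1.43]), 0.16)
  st 40 -171.5 0.5 -1 (array([ 0.13,  0.94,  0.02,  1.48,  0.21,  1.57, -1.37]), 0.35)
dn 1 [(array([ 0.6 ,  0.5 , -0.39,  2.06,  0.31,  0.64,  0.14]), 0.38), None, None, None]
ol 1 (array([ 0.74,  0.55, -0.19,  1.97,  0.16,  0.64,  0.06]), 0.47)
dn -1 [(array([ 0.1 ,  0.48,  0.23,  2.1 , -0.19,  0.59, -2.54]), 0.34), None, None, None]
ol -1 (array([ 0.27,  0.58,  0.42,  2.  , -0.38,  0.64, -2.59]), 0.37)
```

```bash
python3 - <<'E'
from h import *
lo=np.array([-2.96,-.34,-1.41,.24,-1.37,.17,-2.96]);hi=np.array([2.96,2.1,1.46,2.44,4.51,1.92,2.96])
f=lambda q:None if q is None else (np.round(q,2), round(float(np.min(np.r_[q-lo,hi-q])),2))
for t in(35,45):
  t_=np.radians(t)
  for az in (-130,-90,-60,60,90,130):
    h=np.array([np.cos(np.radians(az)),np.sin(np.radians(az)),0]); a2=h*np.cos(t_)+DN*np.sin(t_); c=np.cross(h,[0,0,1])
    for P in([.47,-.2],[.45,-.1]):
     for k in(1,-1):
       q=f(kin.inverse_kinematics(tcp([*P,.055],a2),frame(a2,k*c)))
       if q: print("  st",t,az,P,k,*q)
x=RZ.apply([1,0,0])
for k in(1,-1):
    print("dn",k,*[f(kin.inverse_kinematics(tcp(p,DN),frame(DN,k*x))) for p in(rack(0,.048,.13),rack(0,-.101,.2),rack(0,.122,.13))])
E
```

```text
st 35 -130 [0.47, -0.2] 1 [ 0.46  1.01 -0.79  1.76  1.02  1.77  1.61] 0.15
  st 35 -130 [0.47, -0.2] -1 [-0.15  0.85  0.09  1.81  0.59  1.3  -1.18] 0.62
  st 35 -130 [0.45, -0.1] 1 [ 0.43  1.11 -0.99  1.79  0.97  1.9   1.38] 0.02
  st 35 -130 [0.45, -0.1] -1 [-0.16  0.83 -0.12  1.83  0.57  1.41 -1.36] 0.51
  st 35 -90 [0.47, -0.2] 1 [-1.12  1.57  1.34  2.23 -1.02  0.59 -2.45] 0.12
  st 35 -90 [0.47, -0.2] -1 [-0.27  0.73  0.03  2.18  1.17  1.01 -1.3 ] 0.26
  st 35 -90 [0.45, -0.1] 1 [ 0.33  1.02 -0.99  2.13  1.33  1.79  1.6 ] 0.13
  st 35 -90 [0.45, -0.1] -1 [-0.2   0.75 -0.31  2.16  1.09  1.26 -1.41] 0.28
  st 35 -60 [0.47, -0.2] -1 [ 0.75  1.12 -1.17  2.41  1.99  1.83 -1.11] 0.03
  st 35 -60 [0.45, -0.1] -1 [ 0.29  0.93 -0.94  2.41  1.68  1.66 -1.43] 0.03
  st 35 60 [0.47, -0.2] 1 [ 1.2   0.84 -0.55  1.99 -0.76  0.82  0.88] 0.45
  st 35 60 [0.47, -0.2] -1 [ 0.63  0.78  0.17  2.03 -1.2   1.18 -1.89] 0.17
  st 35 60 [0.45, -0.1] 1 [ 1.15  0.81 -0.61  2.19 -0.96  0.65  1.04] 0.25
  st 35 60 [0.45, -0.1] -1 [ 0.6   0.72  0.05  2.23 -1.34  1.02 -1.8 ] 0.03
  st 35 90 [0.47, -0.2] 1 [ 1.
[... 2027 characters left out ...]
 st 45 130 [0.47, -0.2] 1 [ 0.79  0.93 -0.52  1.57  0.02  1.42  0.99] 0.5
  st 45 130 [0.47, -0.2] -1 [ 0.38  0.87  0.12  1.6  -0.36  1.44 -1.76] 0.48
  st 45 130 [0.45, -0.1] 1 [ 0.73  0.87 -0.57  1.74 -0.04  1.27  0.91] 0.65
  st 45 130 [0.45, -0.1] -1 [ 0.29  0.79  0.06  1.77 -0.42  1.32 -1.84] 0.6
dn 1 (array([ 0.4 ,  0.59, -0.51,  1.74,  0.35,  0.91, -0.11]), 0.7) (array([ 0.5 ,  0.57, -0.37,  1.55,  0.23,  1.06,  0.22]), 0.86) (array([ 0.32,  0.57, -0.55,  1.78,  0.37,  0.9 , -0.25]), 0.66)
dn -1 (array([-0.09,  0.54,  0.17,  1.78, -0.12,  0.84, -2.86]), 0.1) (array([ 0.08,  0.55,  0.25,  1.58, -0.15,  1.03, -2.62]), 0.34) (array([-0.86,  0.95,  1.26,  1.86, -1.01,  1.16, -2.22]), 0.2)
```

```bash
cat > s1.py <<'E'
from h import *
T=lambda s:print(s,env.get_state()["time"].__round__(2),np.round(env.get_state()["tcp_pos"],3),round(env.get_state()["opening"],4),np.round(env.get_state()["force"],1))
t=np.radians(35); yw=np.radians(3.2)
g=np.array([.4543,-.1585,.030])
l=np.array([-np.sin(yw),np.cos(yw),0]); w=np.array([np.cos(yw),np.sin(yw),0])
a1=DN*np.cos(t)-l*np.sin(t); o1=frame(a1,w)
a2=DN*np.sin(t)+l*np.cos(t); o2=frame(a2,w)
s=np.array([.46,-.105,.053])
for p,a,o in((g,a1,o1),(s,a2,o2)):
    print(kin.inverse_kinematics(tcp(p,a),o).round(2))
env.reach(tcp(g,a1,.16),o1); T("pre")
env.movel(tcp(g,a1),.15); T("at")
env.grip(.06,40); T("grip")
p=tcp(g,a1); p[2]+=.13; env.movel(p,.2)
u=s.copy(); u[2]+=.09
env.reach(tcp(u,a2),o2); T("turned")
cam("scene","turn")
E
python3 s1.py
```

```text
[-0.16  0.6  -0.02  2.25  1.09  0.71 -1.12]
[ 0.96  0.89 -0.56  1.87 -0.43  1.06  0.84]
pre 2.13 [ 0.449 -0.068  0.161] 0.0853 [ 0.5 -0.2  0.1]
at 2.99 [ 0.453 -0.127  0.075] 0.0854 [-0.1  0.3  0. ]
grip 3.31 [ 0.453 -0.127  0.075] 0.0655 [-1.2  3.2  6.6]
turned 5.54 [ 0.462 -0.148  0.174] 0.0658 [ 0.3 -0.3 -2.5]
```

View pics/turn.png

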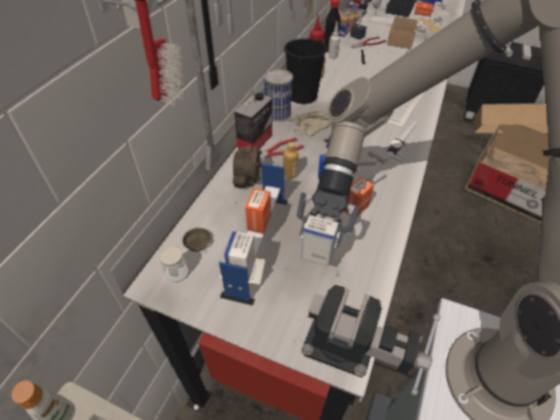

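The white carton is held upright at about (320,240). Now I'll set it down and regrasp from above.

```bash
cat > s2.py <<'E'
import re
exec(open("s1.py").read().split("for p,a,o")[0])
d=s.copy(); d[2]=.045
print(env.movel(tcp(d+[0,0,.02],a2),.2), env.movel(tcp(d,a2),.03,stop_force=4)); T("down")
env.grip(.085); env.dwell(.1); env.movel(env.get_state()["tcp_pos"]-.11*a2,.2); T("back")
p,W=cam("top","stood")
for o in comps(W,.09,.112,(.38,.55,-.2,-.02),20): print(*o)
E
python3 s2.py
```

```text
False True
down 6.63 [ 0.463 -0.15   0.082] 0.0657 [ 0.4 -2.3  5.3]
back 7.77 [ 0.467 -0.238  0.145] 0.0851 [-0.3  0.2  0.4]
[248. 283.] 752 [459.3 -99.2] [64.1 48.4] 3.6 99.0
```

```bash
cat > s3.py <<'E'
exec(open("s1.py").read().split("t=np.rad")[0])
yw=np.radians(3.6); l=np.array([-np.sin(yw),np.cos(yw),0]); X=RZ.apply([1,0,0])
g=np.array([.4595,-.1,.065])
q={k:kin.inverse_kinematics(tcp(g,DN),frame(DN,k*l)) for k in(1,-1)}
print(q)
k=1 if abs(q[1][6]-0)<abs(q[-1][6]) else -1
o=frame(DN,k*l); o2=frame(DN,k*X)
env.reach(tcp(g+[0,0,.12],DN),o); env.movel(tcp(g,DN),.2); env.grip(.04,40); T("grip")
env.movel(tcp(g+[0,0,.18],DN),.25)
r=rack(0,.0485,.125)
env.reach(tcp(r+[0,0,.115],DN),o2); env.movel(tcp(r+[0,0,.012],DN),.15); T("in")
print(env.movel(tcp(r-[0,0,.006],DN),.03,stop_force=4)); T("set")
cam("scene","set")
E
python3 s3.py
```

```text
{1: array([ 0.64359705,  0.51809467, -0.682297  ,  2.1412837 ,  0.53775965,
        0.65563734,  1.2209917 ]), -1: array([-0.21097042,  0.45213982,  0.35694669,  2.19688904, -0.30258043,
        0.53785681, -1.13335116])}
grip 10.97 [ 0.46 -0.1   0.12] 0.0499 [-0.9  1.   5.4]
in 14.0 [ 0.626 -0.082  0.192] 0.0491 [-0.8 -0.3 -2.3]
True
set 14.44 [ 0.626 -0.081  0.18 ] 0.0496 [-0.5  0.   3.4]
```

View pics/set.png

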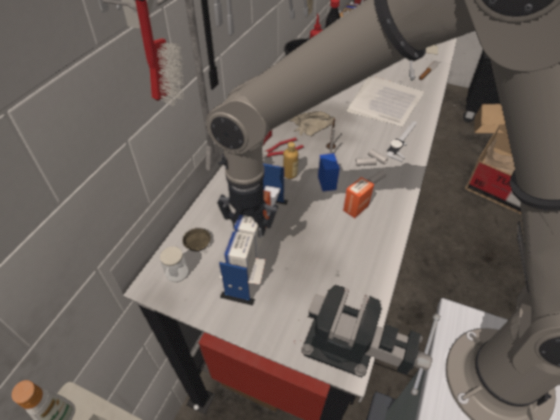

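```bash
cat > s4.py <<'E'
exec(open("s1.py").read().split("t=np.rad")[0])
X=RZ.apply([1,0,0])
env.grip(.085); env.movel(env.get_state()["tcp_pos"]+[0,0,.11],.25)
_,W=cam("top")
for o in comps(W,.145,.17,(.5,.72,-.35,.08)): print(*o)
g=np.array([.4268,-.3606,.055]); y=np.radians(-22); c=np.array([np.cos(y),np.sin(y),0]); o=frame(DN,c); o2=frame(DN,X)
env.reach(tcp(g+[0,0,.13],DN),o); env.movel(tcp(g,DN),.2); env.grip(.035,40); T("grip")
env.movel(tcp(g+[0,0,.19],DN),.25)
r=rack(0,-.101,.115)
env.reach(tcp(r+[0,0,.12],DN),o2); env.movel(tcp(r+[0,0,.012],DN),.15); T("in")
print(env.movel(tcp(r-[0,0,.006],DN),.03,stop_force=4)); T("set")
env.grip(.085); env.movel(env.get_state()["tcp_pos"]+[0,0,.11],.25); env.movel(tcp(rack(-.15,-.2,.3),DN),.3); T("up")
for n in("top","scene"):
    p,W=cam(n,"row_"+n)
    for o in comps(W,.13,.17,(.5,.72,-.35,.08),40): print(n,*o)
E
python3 s4.py
```

```text
[279. 195.] 720 [ 636.9 -155.4] [45.7 67.7] 7.3 149.1
[252. 198.] 309 [627.7 -99.2] [50.2 27.4] 8.1 158.8
grip 19.38 [ 0.427 -0.361  0.11 ] 0.0447 [-1.2  0.3  6.1]
in 22.17 [ 0.648 -0.23   0.182] 0.0446 [-0.4 -0.3 -2.6]
True
set 22.62 [ 0.647 -0.229  0.17 ] 0.045 [-1.3 -0.2  4.3]
up 24.49 [ 0.514 -0.348  0.353] 0.0851 [ 1.4  0.  -0.9]
top [345. 191.] 104 [ 657.5 -292.4] [64.   6.4] 8.4 138.4
top [315. 193.] 776 [ 647.1 -228.4] [46.  68.6] 7.6 148.9
top [279. 196.] 769 [ 637.1 -155.4] [46.  67.8] 7.3 148.8
top [242. 199.] 889 [625.7 -80. ] [51.3 66.1] 8.2 158.8
top [204. 203.] 1006 [614.   -1.2] [64.2 78. ] 9.1 158.6
scene [273. 166.] 99 [ 656.5 -295.4] [61.9  9.3] 8.5 138.7
scene [250. 222.] 2373 [ 633.  -113.9] [ 63.1 306.4] 9.7 153.0
```

View pics/row_top.png

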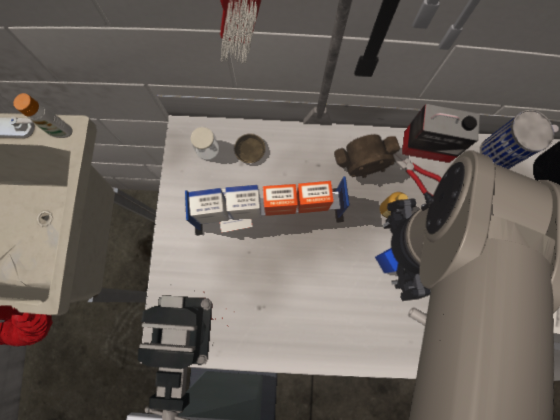

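All four cartons stand in the row at columns 187–332, with small gaps left. Next I'll grip each one from above at the ledge's centre line and slide it left until it makes contact, then give the row a final push from the right.

```bash
cat > s5.py <<'E'
exec(open("s1.py").read().split("t=np.rad")[0])
X=RZ.apply([1,0,0]); o2=frame(DN,X); ry=lambda:RZ.inv().apply(env.get_state()["tcp_pos"]-C)
first=True
for y,z,f in((.1225,.125,6),(.0485,.125,6),(-.0268,.115,6),(-.101,.115,6)):
    r=rack(0,y,z)
    if first: env.reach(tcp(r+[0,0,.09],DN),o2); first=False
    else: env.movel(tcp(r+[0,0,.075],DN),.25)
    env.movel(tcp(r,DN),.2); env.grip(.03,30); a=ry()
    hit=env.movel(tcp(rack(0,y+.045,z),DN),.03,stop_force=f); b=ry(); print(hit,a.round(4),b.round(4),np.round(env.get_state()["force"],1))
    env.grip(.085); env.movel(env.get_state()["tcp_pos"]+[0,0,.075],.25)
T("slid")
env.movel(tcp(rack(-.15,-.2,.3),DN),.3)
for n in("top","scene"):
    p,W=cam(n,"row2_"+n)
    for o in comps(W,.13,.17,(.5,.72,-.35,.08),40): print(n,*o)
p=cv2.imread("pics/row2_top.png")[170:240,170:370]; cv2.imwrite("pics/c2.png",cv2.resize(p,None,fx=4,fy=4,interpolation=cv2.INTER_CUBIC))
T("end")
E
python3 s5.py
```

```text
True [0.0005 0.1225 0.1804] [0.0005 0.1301 0.1802] [-0.8 -0.5  5.2]
True [0.0007 0.0485 0.1805] [0.0009 0.0639 0.1805] [ 0.4 -0.3  4.6]
True [ 0.0006 -0.0269  0.1705] [ 0.0009 -0.0021  0.1705] [-0.2  0.6  4.8]
True [ 0.0006 -0.1012  0.1705] [ 0.0008 -0.0709  0.1705] [ 0.5 -0.2  4. ]
slid 38.41 [ 0.643 -0.2    0.246] 0.0849 [-0.5 -0.7 -0.7]
top [345. 191.] 105 [ 657.4 -292.3] [64.  7.] 7.5 138.1
top [248. 198.] 3327 [626.6 -97.7] [ 63.6 272.9] 7.8 151.5
scene [273. 166.] 102 [ 655.9 -295.7] [61.4 10.6] 10.2 138.0
scene [248. 226.] 2225 [ 623.4 -100.6] [ 63.1 278.3] 6.7 154.7
end 39.42 [ 0.514 -0.347  0.353] 0.0849 [ 0.  -0.1  1.3]
```

View pics/c2.png

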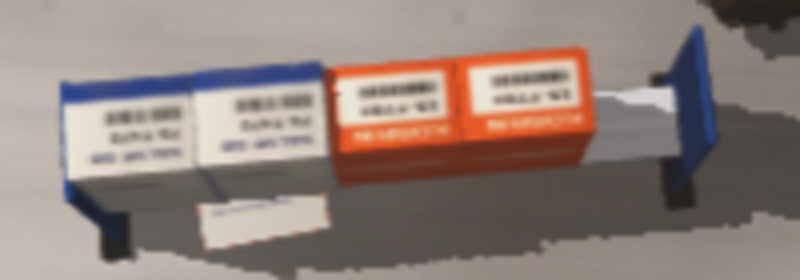

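```bash
cat > s6.py <<'E'
exec(open("s1.py").read().split("t=np.rad")[0])
X=RZ.apply([1,0,0]); o2=frame(DN,X); ry=lambda:RZ.inv().apply(env.get_state()["tcp_pos"]-C)
env.grip(.012)
env.movel(rack(0,-.133,.25),.3); env.movel(rack(0,-.133,.159),.15)
print(env.movel(rack(0,-.10,.159),.02,stop_force=12),ry().round(4),env.get_state()["force"].round(1))
env.movel(rack(0,-.128,.159),.05); env.movel(rack(0,-.133,.26),.25); env.movel(rack(-.2,-.25,.36),.35); T("away")
for n in("top","scene"):
    p,W=cam(n,"fin_"+n)
    for lo,hi in((.154,.17),(.143,.153)):
        for o in comps(W,lo,hi,(.5,.72,-.35,.08),40): print(n,*o)
a=cv2.imread("pics/fin_top.png")[160:250,160:420]; b=cv2.imread("pics/fin_scene.png")[130:310,160:420]
cv2.imwrite("pics/c3.png",cv2.resize(np.vstack([a,b]),None,fx=2.2,fy=2.2,interpolation=cv2.INTER_CUBIC))
E
python3 s6.py
```

```text
True [ 0.0003 -0.1196  0.1604] [ 1.6 -0.9  3.6]
away 44.35 [ 0.472 -0.405  0.359] 0.0122 [ 0.3  0.8 -1.5]
top [218. 200.] 1591 [618.6 -33. ] [ 51.2 130.9] 8.7 159.1
top [284. 195.] 1454 [ 639.2 -164.7] [ 46.  136.1] 8.4 149.0
scene [242. 237.] 1111 [618.6 -35.5] [ 51.8 134.1] 8.7 160.9
scene [259. 196.] 653 [ 639.2 -172.5] [ 46.1 128.5] 8.2 151.1
scene [234. 261.] 63 [607.3  28.4] [51.5 12.9] 20.8 147.7
```

View pics/c3.png

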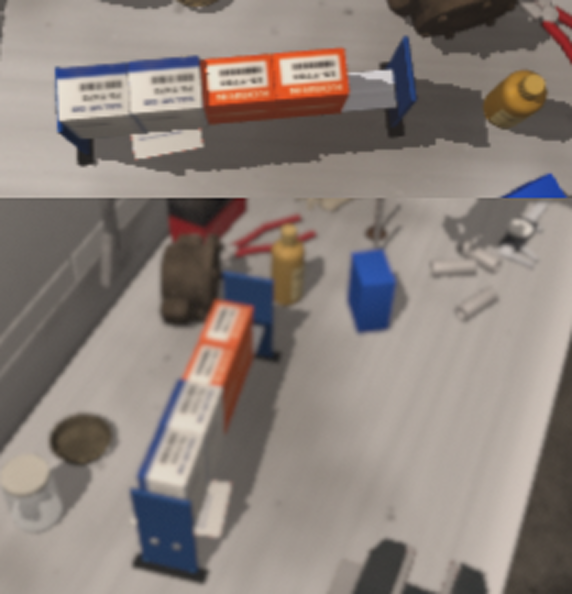

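The row is tight: by the top camera the pair of whites is centred at rack y = 97.1 mm (97.0 expected). The oranges span 136 mm, and everything is centred within about 1 mm. Jar, dish and bottle look undisturbed.

```bash
python3 -c "
from cell import job
print(job.job_done())"
```

```text
the job is handed in; nothing more can be done
None
```

The job is handed in at about 44 s of robot time: all four cartons stand on end in a closed row tight against the left cheek, and the jar, dish and bottle were not touched.

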